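# Nudge the thrust disc into its counterbore and swing the retainer over it

### The job

Push the loose brass disc sideways across the top of the aluminium fixture plate until it drops into the round recess and lies flat in it; after that, push the swing retainer round by its upright pin to its stop, so that its bar lies over the disc. Only nudge with the fingertips: do not lift the disc off the plate or push it over the plate's edge, and leave the other things on the plate and the bench where they are.

Things in the scene. Friction and masses are not known exactly. Their poses are not given: they have to be found in the camera images.
- plate: aluminium fixture plate, fixed to the bench, 250 x 250 mm and 24 mm thick; origin at the centre of its underside, its x and y axes along its sides, z up. It is turned up to 0.5 rad from the world axes. Top face 24 mm above the bench
- recess (a point): centre of the mouth of the round recess, level with the plate's top face, at (0, -30) mm in the plate's x, y: 59 mm across, 9 mm deep, flat floor
- disc_center (a point): centre of the loose brass disc (half-way up): 56 mm across, 8 mm thick, about 0.12 to 0.23 kg. It starts lying flat on the plate's top face on the +y side of the recess, 75 to 125 mm from it centre to centre, its centre then 4 mm above the top face; seated in the recess its centre is 5 mm below the top face and its upper face 1 mm below it
- disc: the same brass disc, origin at the centre of its underside, z along its axis (tells whether it lies flat)
- pivot (a point): pivot axis of the swing retainer, at the plate's top face, 55 mm from the recess centre along the plate's +x. The retainer's round hub there is 24 mm across and, with its bolt, 21 mm high
- retainer (a joint): angle of the steel swing retainer about its upright pivot, rad: 0 = at its stop, the bar over the recess centre; it starts swung clear at 1.1 to 1.8 and grows anticlockwise seen from above (limit 1.9). The bar is 16 mm wide, 66 mm long from the pivot, its underside 3 mm and its top 11 mm above the plate, so it passes over a seated disc only. It stays where it is left; friction about 0.05 N m
- pin (a point): middle of the exposed part of the upright round pin on the retainer's bar, 55 mm from the pivot axis: pin 12 mm across, from 11 to 38 mm above the plate's top face (this point is 25 mm above it). At the stop it stands over the recess centre
- bush: brass bush, a bystander on a corner of the plate: ring 28 mm across, 28 mm high; origin at the centre of its underside
- nut: steel hexagon nut, a bystander on a corner of the plate: 24 mm across flats, 14 mm high; origin at the centre of its underside
- bolt: steel bolt standing on its head, a bystander on a corner of the plate: head 20 mm across, 40 mm high in all; origin at the centre of its underside
- screwdriver: screwdriver lying on the bench to the right of the plate, a bystander
- wrench: wrench lying on the bench to the left of the plate, a bystander
- oil: small white oil bottle on the bench to the left, a bystander: 56 mm across, 130 mm high; origin at the centre of its underside
- mug: white mug on the bench to the right, a bystander: 80 mm across, 90 mm high; origin at the centre of its underside
Things that resemble listed ones, but are neither listed nor needed, are in the scene too. Of the things that look like the disc, the middle-sized one is meant.

How it is judged (in metres and radians):
On the way, in this order (a step that is already met when the one before it is completed fails the run):
1. the disc lies flat at the bottom of the recess (horizontal distance between disc_center and recess below 0.004 m and z of disc_center in the frame of plate between 0.0165 and 0.0205 m and angle between disc's own z axis and vertical below 0.05 rad), for 0.2 s.
2. the retainer is at its stop over the disc (value of joint retainer below 0.1 rad), for 0.2 s.
At the end, for the whole second after the job is handed in: the disc lies flat (within 0.05 rad) on the recess floor, its centre within 4 mm of the recess centre, and the retainer is within 0.1 rad of its stop, both at rest (all of step 1 and value of joint retainer below 0.1 rad and linear speed of disc below 0.02 m/s and velocity of joint retainer below 0.05 rad/s); the robot touches nothing.
It fails at once if the disc was lifted: more than 6 mm above where it lay on the plate's top face (z of disc_center in the frame of plate above 0.034 m).
It fails at once if the disc was stood on edge or turned over (angle between disc's own z axis and vertical above 0.6 rad).
It fails at once if the disc fell off the plate (height (world z) of disc_center below 0.012 m).
It fails at once if a bystander was moved more than 20 mm or knocked over (distance of any of bush, nut, bolt, screwdriver, wrench, oil, mug from where it was at the start of the episode above 0.02 m or angle between any of bush, bolt, oil, mug's own z axis and vertical above 0.5 rad).
It also fails if it takes over 54 s, if anything falls off the work surface, if the arm or the gripper's body presses on something with over 40 N, if the wrist force passes 120 N, or if a joint passes its speed limit or range.

### The arm

A 6-joint arm with a two-finger parallel gripper is mounted at the origin on the work surface. World frame = base frame: x ahead of the robot, y to its left, z up, the work surface at z = 0. Lengths are in m, angles in degrees, forces in N, time in s.
With the tool pointing down it reaches from about 0.25 to 0.725 m from the base axis. Payload 4 kg.
Tool frame: the origin (TCP) lies at the very end of the fingers, on their centre line; the grasp point (between the pads) lies manip.hold_point_z behind it (manip.hold_point_z is the distance from the TCP to the grasp point, in m); z points along the fingers, y is the direction in which the jaws open and shut (so a half turn about z gives the same grasp; the last joint's range is limited). The gripper opens to 85 mm and grips with 20 to 120 N. Pads are 22 mm wide; open, the fingers measure 114 mm over their backs; the gripper's body (76 mm by 85 mm) begins 54 mm behind the grasp point. The pads swing forward as they close: fully open they stand 13 mm farther back than shut.
Start: joints at [-70.989, 13.785, 0.286, 76.501, 0, 90], TCP at [0.163, -0.473, 0.231] pointing down, gripper open.
Joint ranges: [-155.79, 155.79], [-60.16, 107.12], [-62.33, 73.08], [-114, 123.19], [-81.49, 82.49], [-180, 180]. Speed limits (degrees/s): [159.86, 159.86, 180, 180, 180, 180].

### API

Orientations are given as a 3x3 rotation matrix whose columns are the frame's x, y, z axes.
In Python, from bench import manip gives the robot as it stands.
- The arm moves only by the tool drive_tool, never from a script. Its argument "steps" is one flat list of numbers, 7 for each row, row after row: the shift along the tool's x, y, z in m, then the turn, a rotation vector about the tool's x, y, z in rad, then the finger opening in m, from 0 to 0.0854. In form: [tx, ty, tz, wx, wy, wz, gripper, tx, ty, tz, wx, wy, wz, gripper, ...]. A call has 1 to 20 rows; each row is the pose to reach, as a shift and turn from the pose measured when the call began, along the tool's axes at that moment; what a row does not reach only later rows make up. A row lasts 1/12 s, in which the tool goes at most 41.7 mm and 7.16 degrees, less where a joint would pass 70% of its speed; a pose out of reach is approached as far as the arm can. A call with a gripper value outside its range is refused whole. The fingers move at their own pace and stop on an object; "force" is the grip in N (left out, the last holds). Time passes only in rows, so rows that repeat a pose let the fingers close. It gives the time, the measured TCP pose, the force and the opening at its end, in the units of the state.
- manip.state(): the state, without advancing time (a new reading comes with each control period).
- manip.camera(name): name is "side" or "top" or "wrist"; returns a dict with "color" (384x512x3 uint8, red, green, blue), "z_map" (384x512 float32, m along the optical axis (not along the pixel's ray), 0 where there is no reading), "vfov" (degrees; the focal length in pixels is half the picture's height over the tangent of half this angle, whatever the lens; pixels are square), "cx", "cy" (the principal point, pixels), "world_to_cam" (4x4, takes a point from world to camera coordinates); the wrist camera has in their place "T_tool_cam" (4x4, takes a point from camera to tool coordinates, whose origin is the TCP and whose axes are the flange's). Camera axes: x right, y up, looking along -z (the intrinsics and any distortion apply to the point x, -y, -z); pixel columns grow to the right and rows downward; lengths in m; the calibration is good to about 2 mm. A picture is of the moment at which its call begins: read the wrist's pose just before it.
- manip.sign_off(): hands the job in, once; it reports no verdict.
The state is a dict: "clock": time; "qpos": joint angles; "qd": joint speeds; "joint_torque": joint torques, N m; "tcp_pos": TCP position; "orientation": TCP orientation; "wrist_force": force on the tool from outside, world axes, zero at the start; "ft_torque": the same for the moment, N m; "grip_width": finger opening in m.
Only numpy, scipy, OpenCV 4.12 (cv2) and the standard library are available. Lean on these libraries where they do the work, as an engineer would, in place of code of your own. Each camera call takes 0.05 s, during which the arm holds its last target.

## Working session

There is one attempt and no reset: what is moved stays moved. The work goes in short steps, Python scripts to look and compute and a tool call to move; the robot and the scene stay as the last step left them, time stands still between calls to the robot, and variables do not carry over. Pictures are saved under pics/ and viewed, and the job is handed in when it is done.

Besides the shell and the picture viewer there is one more tool, called after ">>>" by a JSON object that holds its "api" and its "payload". drive_tool: Moves the arm, as the interface text tells. Its arguments: {"type":"object","properties":{"steps":{"type":"array"},"force":{"type":"number"}},"required":["steps"]}

```bash
mkdir -p pics; ls; cat > h.py <<'E'
import numpy as np,cv2
from bench import manip
def cam(n):
    s=manip.state(); c=manip.camera(n)
    f=192/np.tan(np.radians(c['vfov'])/2)
    if n=='wrist':
        T=np.eye(4);T[:3,:3]=np.array(s['orientation']);T[:3,3]=s['tcp_pos']
        M=T@np.array(c['T_tool_cam'])
    else: M=np.linalg.inv(np.array(c['world_to_cam']))
    z=c['z_map'];v,u=np.mgrid[:384,:512]
    P=np.stack([(u-c['cx'])/f*z,-(v-c['cy'])/f*z,-z],-1)@M[:3,:3].T+M[:3,3]
    return c,P,M,f
def ray(c,M,f,u,v,h):
    d=M[:3,:3]@np.array([(u-c['cx'])/f,-(v-c['cy'])/f,-1]);o=M[:3,3]
    return o+d*(h-o[2])/d[2]
E
python3 - <<'E'
from h import *
print({k:np.round(v,3) for k,v in manip.state().items()})
c,P,M,f=cam('top');np.savez('top.npz',P=P,M=M,f=f,cx=c['cx'],cy=c['cy'],color=c['color'])
print([k for k in c],f,c['cx'],c['cy'],M)
cv2.imwrite('pics/top1.png',cv2.cvtColor(c['color'],4))
c,P,M,f=cam('side');cv2.imwrite('pics/side1.png',cv2.cvtColor(c['color'],4))
E
```

```text
pics
{'clock': np.float64(0.0), 'qpos': array([-70.989,  13.831,   0.214,  76.502,   0.   ,  90.   ]), 'qd': array([ 0.115, -0.   ,  0.052, -0.022,  0.025,  0.014]), 'joint_torque': array([ 1.0000e-03, -3.7232e+01,  2.5241e+01,  1.7000e-02,  0.0000e+00,
        0.0000e+00]), 'tcp_pos': array([ 0.163, -0.472,  0.23 ]), 'orientation': array([[ 0.945,  0.326, -0.001],
       [ 0.326, -0.945,  0.002],
       [ 0.   , -0.002, -1.   ]]), 'wrist_force': array([ 0.26 ,  0.174, -0.291]), 'ft_torque': array([-0.01 ,  0.02 ,  0.041]), 'grip_width': np.float64(0.086)}
['color', 'z_map', 'vfov', 'cx', 'cy', 'world_to_cam'] 494.87557518478343 255.60211557469242 182.59653333591308 [[ 0.01441555  0.99718815 -0.07353897  0.43514977]
 [-0.99971291  0.01296613 -0.02014909 -0.0098658 ]
 [-0.01913892  0.07380832  0.99708878  1.39169637]
 [ 0.          0.          0.          1.        ]]
```

```bash
ls pics
```

```text
side1.png
top1.png
```

View pics/top1.png

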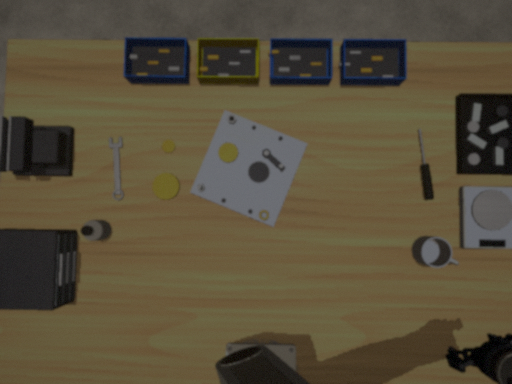

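View pics/side1.png

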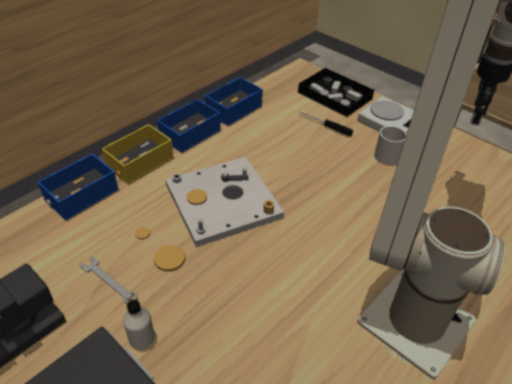

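```bash
python3 - <<'E'
import cv2,numpy as np
a=cv2.imread('pics/top1.png')[110:270,190:350]
cv2.imwrite('pics/top1c.png',cv2.resize(a,None,fx=3.7,fy=3.7,interpolation=2))
E
```

```text
(no output)
```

View pics/top1c.png

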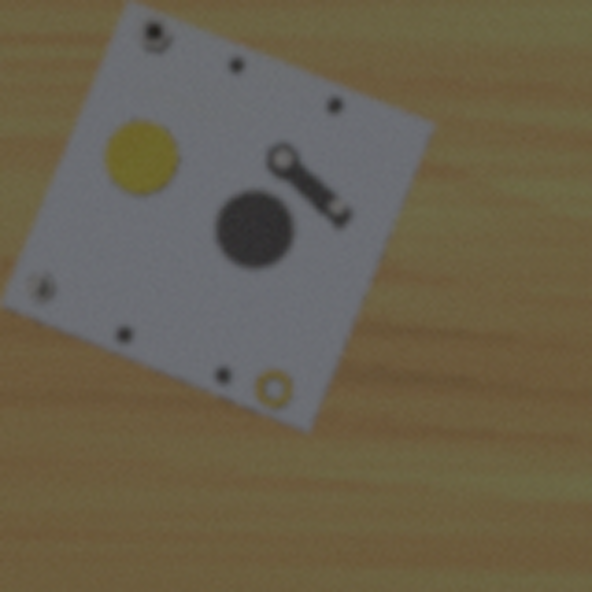

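The candidates for the disc are the small one at px (168,146) on the bench, the large one at (166,186) on the bench, and the one at (229,153) on the plate. The one on the plate is middle-sized and lies on the recess's +y side, so it fits the description. In the enlarged crop:
- The recess is dark, at (258,172).
- The pivot is near (267,153) and the pin near (282,168).
- The nut is top-left, the bolt bottom-left and the bush bottom-right.

```bash
python3 - <<'E'
from h import *
d=np.load('top.npz');P=d['P'];M=d['M'];f=d['f'];c=dict(cx=d['cx'],cy=d['cy'])
o=np.array([190,110])
g=lambda x,y,h:np.round(ray(c,M,f,190+(x+.5)/3.7-.5,110+(y+.5)/3.7-.5,h),4)
for n,x,y,h in [('recess',255,229,.024),('disc',142,157,.032),('pivot',283,159,.045),('pin',340,206,.062),('TL',128,2,.024),('TR',433,125,.024),('BR',309,431,.024),('BL',4,304,.024),('nut',155,36,.038),('bolt',42,288,.064),('bush',274,388,.052)]: print(n,g(x,y,h))
for u,v in [(229,153),(262,200),(235,180),(168,186),(300,250)]: print(P[v,u])
s=manip.state();print(manip.hold_point_z)
c2=manip.camera('wrist');print(np.round(c2['T_tool_cam'],3),c2['vfov'],c2['cx'],c2['cy'])
E
```

```text
recess [0.5669 0.01   0.024 ]
disc [0.6193 0.0953 0.032 ]
pivot [ 0.6172 -0.0103  0.045 ]
pin [ 0.5809 -0.0523  0.062 ]
TL [0.7386 0.1087 0.024 ]
TR [ 0.6472 -0.1227  0.024 ]
BR [ 0.4166 -0.0323  0.024 ]
BL [0.5081 0.1975 0.024 ]
nut [0.7099 0.0868 0.038 ]
bolt [0.518  0.1639 0.064 ]
bush [ 0.4478 -0.0059  0.052 ]
[0.61637773 0.09233254 0.03435983]
[ 0.48783958 -0.00064017  0.02877622]
[0.542182   0.07480063 0.02809588]
[0.52410682 0.26344224 0.01257379]
[ 0.3512231  -0.10799245  0.0033791 ]
0.0187
[[ 0.     0.965  0.263  0.065]
 [ 1.    -0.     0.     0.   ]
 [ 0.     0.263 -0.965 -0.142]
 [ 0.     0.     0.     1.   ]] 62.252092482531 254.47972957459302 185.1660518975805
```

>>> {"api": "drive_tool", "payload": {"steps": [0.01, -0.006, -0.01, 0, 0, -0.02, 0.03, 0.035, -0.021, -0.03, 0, 0, -0.06, 0.03, 0.06, -0.037, -0.05, 0, 0, -0.12, 0.03, 0.09, -0.055, -0.06, 0, 0, -0.18, 0.03, 0.12, -0.073, -0.07, 0, 0, -0.24, 0.03, 0.15, -0.091, -0.07, 0, 0, -0.3, 0.03, 0.18, -0.109, -0.07, 0, 0, -0.36, 0.03, 0.21, -0.127, -0.07, 0, 0, -0.42, 0.03, 0.24, -0.146, -0.07, 0, 0, -0.48, 0.03, 0.27, -0.164, -0.07, 0, 0, -0.54, 0.03, 0.3, -0.182, -0.07, 0, 0, -0.6, 0.03, 0.33, -0.2, -0.07, 0, 0, -0.65, 0.03, 0.36, -0.218, -0.07, 0, 0, -0.69, 0.03, 0.39, -0.237, -0.07, 0, 0, -0.69, 0.03, 0.415, -0.252, -0.07, 0, 0, -0.69, 0.03, 0.435, -0.264, -0.07, 0, 0, -0.69, 0.03, 0.45, -0.273, -0.07, 0, 0, -0.69, 0.03, 0.455, -0.276, -0.07, 0, 0, -0.69, 0.03, 0.455, -0.276, -0.07, 0, 0, -0.69, 0.03, 0.455, -0.276, -0.07, 0, 0, -0.69, 0.03]}}

```text
clock: 1.82
tcp_pos: [0.5025, -0.0632, 0.3012]
orientation: [[0.521, 0.853, -0.001], [0.853, -0.521, 0.001], [0.0, -0.002, -1.0]]
wrist_force: [-0.8, 0.7, -0.0]
grip_width: 0.0303
```

```bash
python3 - <<'E'
from h import *
s=manip.state();print(s['tcp_pos'],np.round(s['orientation'],3),s['grip_width'],s['wrist_force'])
c,P,M,f=cam('wrist');np.savez('w1.npz',P=P,M=M,f=f,cx=c['cx'],cy=c['cy'],color=c['color'])
cv2.imwrite('pics/w1.png',cv2.cvtColor(c['color'],4))
E
```

```text
[ 0.50246279 -0.06316232  0.3012423 ] [[ 0.521  0.853 -0.001]
 [ 0.853 -0.521  0.001]
 [ 0.    -0.002 -1.   ]] 0.03030069197284854 [-0.79095073  0.73288041 -0.01330585]
```

View pics/w1.png

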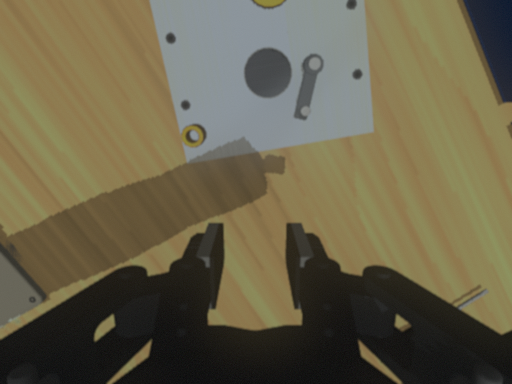

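The wrist view shows the recess at (268,72), the hub at (313,62), the pin at (305,112), and the disc cut off at the top at (268,0). I'll shift 80 mm along tool +x to see all of it.

>>> {"api": "drive_tool", "payload": {"steps": [0.02, 0, 0, 0, 0, 0, 0.03, 0.05, 0, 0, 0, 0, 0, 0.03, 0.08, 0, 0, 0, 0, 0, 0.03, 0.08, 0, 0, 0, 0, 0, 0.03, 0.08, 0, 0, 0, 0, 0, 0.03]}}

```text
clock: 2.28
tcp_pos: [0.5438, 0.0044, 0.3012]
orientation: [[0.522, 0.853, -0.002], [0.853, -0.522, 0.001], [-0.0, -0.002, -1.0]]
wrist_force: [-0.5, -0.6, 0.4]
grip_width: 0.0299
```

```bash
python3 - <<'E'
from h import *
s=manip.state();print(s['tcp_pos'],s['grip_width'])
c,P,M,f=cam('wrist');np.savez('w2.npz',P=P,M=M,f=f,cx=c['cx'],cy=c['cy'],color=c['color'])
im=cv2.cvtColor(c['color'],4)
cv2.imwrite('pics/w2.png',cv2.resize(im[0:256,110:450],None,fx=2.3,fy=2.3,interpolation=2))
E
```

```text
[0.54382702 0.00442088 0.30124177] 0.02994291779373826
```

View pics/w2.png

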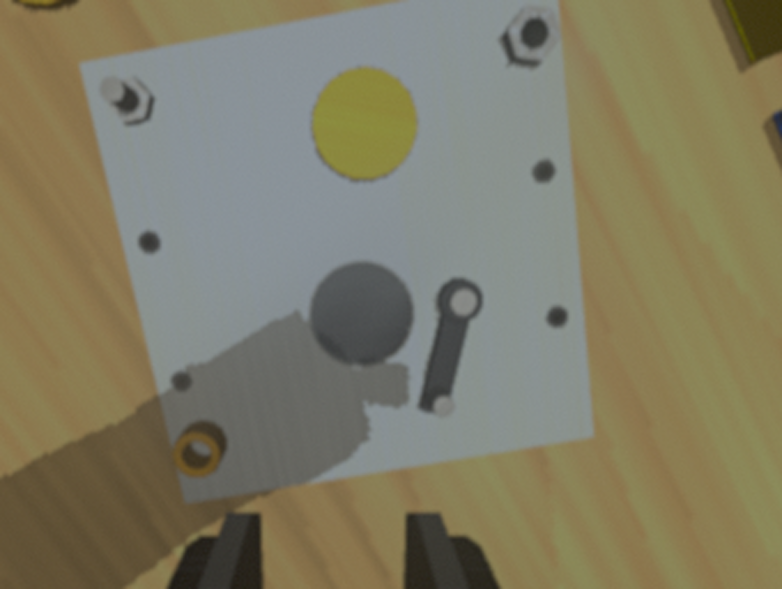

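The crop shows the whole disc at (364,123), the recess at (361,313), the hub at (461,300) and the pin at (442,405). I'll measure them now.

```bash
cat > seg.py <<'E'
from h import *
def run(fn):
    d=np.load(fn);M=d['M'];f=d['f'];c=dict(cx=d['cx'],cy=d['cy']);im=d['color']
    hsv=cv2.cvtColor(im,cv2.COLOR_RGB2HSV)
    out={}
    m=((hsv[...,0]>20)&(hsv[...,0]<35)&(hsv[...,1]>110)).astype(np.uint8)
    n,l,s,ct=cv2.connectedComponentsWithStats(m)
    for i in range(1,n):
        if s[i,4]>500:
            cc,_=cv2.findContours((l==i).astype(np.uint8),0,1);e=cv2.fitEllipse(max(cc,key=len))
            print('yellow',s[i],np.round(e[0],1),np.round(e[1],1),ray(c,M,f,*e[0],.032).round(4))
    return d,M,f,c,im
E
python3 - <<'E'
from seg import *
d,M,f,c,im=run('w2.npz');P=d['P']
g=lambda x,y,h:ray(c,M,f,110+(x+.5)/2.3-.5,(y+.5)/2.3-.5,h).round(4)
for n,x,y,h in [('recess',361,313,.024),('hub',461,301,.045),('pin',443,405,.062),('BL',81,63,.024),('TR',592,436,.024),('BR',186,502,.024),('nut',531,35,.038),('bolt',113,90,.064),('bush',198,454,.052)]: print(n,g(x,y,h))
# recess refine
gray=cv2.cvtColor(im,cv2.COLOR_RGB2GRAY)
m=P[...,2];u=110+int(361/2.3);v=int(313/2.3);print(m[v,u],m[v-40,u],m[int(123/2.3),110+int(364/2.3)])
hit=(m<0.02)&(m>.008); hit=hit.astype(np.uint8)
n,l,s,ct=cv2.connectedComponentsWithStats(hit);k=l[v,u];print(k,s[k],ct[k],P[l==k].mean(0))
E
```

```text
yellow [ 424    0   72   29 1161] [449.9  10.1] [25.2 75.7] [0.8229 0.0272 0.032 ]
yellow [ 246   30   45   48 1633] [268.   53.3] [43.  46.5] [0.6181 0.0974 0.032 ]
yellow [ 12  90  86 117 572] [ 58.2 150.9] [ 10.8 122.1] [0.3239 0.1382 0.032 ]
recess [0.5658 0.0124 0.024 ]
hub [ 0.6157 -0.0077  0.045 ]
pin [ 0.5793 -0.0482  0.062 ]
BL [0.5074 0.2007 0.024 ]
TR [ 0.646  -0.1219  0.024 ]
BR [ 0.4155 -0.0305  0.024 ]
nut [0.71   0.0886 0.038 ]
bolt [0.5201 0.1699 0.064 ]
bush [ 0.4483 -0.0042  0.052 ]
0.014798909667096849 0.022957883244302146 0.031710748983586556
5 [ 245  114   44   45 1542] [266.64396887 136.20363165] [0.56519686 0.01086328 0.01508661]
```

>>> {"api": "drive_tool", "payload": {"steps": [0.02, 0.002, 0, 0, 0, 0, 0.03, 0.05, 0.005, 0, 0, 0, 0, 0.03, 0.085, 0.01, 0, 0, 0, 0, 0.03, 0.12, 0.015, 0.01, 0, 0, 0, 0.03, 0.15, 0.015, 0.03, 0, 0, 0, 0.03, 0.164, 0.015, 0.06, 0, 0, 0, 0.03, 0.164, 0.015, 0.09, 0, 0, 0, 0.03, 0.164, 0.015, 0.12, 0, 0, 0, 0.03, 0.164, 0.015, 0.15, 0, 0, 0, 0.03, 0.164, 0.015, 0.18, 0, 0, 0, 0.03, 0.164, 0.015, 0.21, 0, 0, 0, 0.03, 0.164, 0.015, 0.235, 0, 0, 0, 0.03, 0.164, 0.015, 0.25, 0, 0, 0, 0.03, 0.164, 0.015, 0.25, 0, 0, 0, 0.03, 0.164, 0.015, 0.25, 0, 0, 0, 0.03]}}

```text
clock: 3.58
tcp_pos: [0.6406, 0.134, 0.0509]
orientation: [[0.524, 0.852, -0.004], [0.852, -0.524, -0.0], [-0.002, -0.003, -1.0]]
wrist_force: [0.5, 0.7, 0.4]
grip_width: 0.0298
```

```bash
python3 - <<'E'
from h import *
s=manip.state();print(s['tcp_pos'],s['grip_width'],s['wrist_force'])
c,P,M,f=cam('wrist');np.savez('w3.npz',P=P,M=M,f=f,cx=c['cx'],cy=c['cy'],color=c['color'])
cv2.imwrite('pics/w3.png',cv2.cvtColor(c['color'],4))
T=np.array(c['T_tool_cam']);cam_p=(np.linalg.inv(M))
Pt=(P-s['tcp_pos'])@np.array(s['orientation'])
m=(np.abs(Pt[...,1])<.05)&(P[...,2]>.035)&(Pt[...,0]<.03)&(Pt[...,2]>-.04)
np.save('Pt3.npy',Pt)
q=Pt[m];print(len(q),q.min(0),q.max(0))
E
```

```text
[0.64064264 0.13400477 0.0509393 ] 0.0298477465116126 [0.47294201 0.68561748 0.41715044]
3397 [-0.01256852 -0.02969445 -0.03998681] [ 0.01120908  0.02805106 -0.00049261]
```

View pics/w3.png

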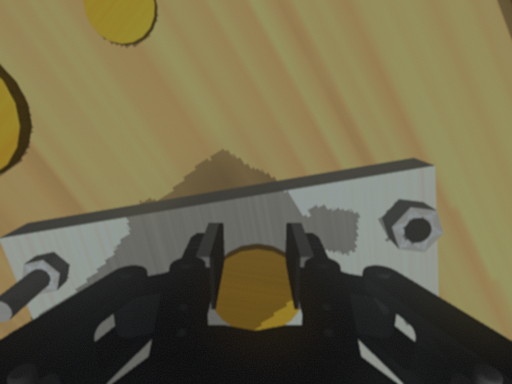

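The disc (px 215–300, 245–330) lies just in front of the two tips (u 222 and 287) and centred between them, with no contact yet. Next I descend gently.

>>> {"api": "drive_tool", "payload": {"steps": [0, 0, 0.006, 0, 0, 0, 0.03, 0, 0, 0.014, 0, 0, 0, 0.03, 0, 0, 0.019, 0, 0, 0, 0.03, 0, 0, 0.0215, 0, 0, 0, 0.03, 0, 0, 0.023, 0, 0, 0, 0.03, 0, 0, 0.0235, 0, 0, 0, 0.03, 0, 0, 0.0235, 0, 0, 0, 0.03]}}

```text
clock: 4.22
tcp_pos: [0.6419, 0.1348, 0.0288]
orientation: [[0.524, 0.852, -0.001], [0.852, -0.524, 0.001], [0.0, -0.001, -1.0]]
wrist_force: [-0.3, 0.2, 0.6]
grip_width: 0.03
```

>>> {"api": "drive_tool", "payload": {"steps": [0, 0, 0.001, 0, 0, 0, 0.03, 0, 0, 0.0015, 0, 0, 0, 0.03, 0, 0, 0.002, 0, 0, 0, 0.03, 0, 0, 0.0025, 0, 0, 0, 0.03, 0, 0, 0.0025, 0, 0, 0, 0.03, 0, 0, 0.0025, 0, 0, 0, 0.03]}}

```text
clock: 4.72
tcp_pos: [0.6419, 0.1347, 0.0263]
orientation: [[0.524, 0.852, -0.001], [0.852, -0.524, 0.001], [-0.0, -0.001, -1.0]]
wrist_force: [-0.4, 0.2, -0.3]
grip_width: 0.0299
```

>>> {"api": "drive_tool", "payload": {"steps": [0, 0, 0.0005, 0, 0, 0, 0.03, 0, 0, 0.001, 0, 0, 0, 0.03, 0, 0, 0.0015, 0, 0, 0, 0.03, 0, 0, 0.002, 0, 0, 0, 0.03, 0, 0, 0.002, 0, 0, 0, 0.03]}}

```text
clock: 5.13
tcp_pos: [0.6418, 0.1347, 0.0242]
orientation: [[0.524, 0.852, -0.001], [0.852, -0.524, 0.001], [-0.0, -0.001, -1.0]]
wrist_force: [-0.4, 0.9, 0.1]
grip_width: 0.0303
```

```bash
python3 - <<'E'
from h import *
s=manip.state();print(s['tcp_pos'],s['wrist_force'])
c,P,M,f=cam('wrist')
cv2.imwrite('pics/w4.png',cv2.cvtColor(c['color'],4))
Pt=(P-s['tcp_pos'])@np.array(s['orientation'])
for u0 in (200,290):
  for v in range(216,240,2): print(v,[tuple((Pt[v,u]*1000).round(0).astype(int)) for u in range(u0,u0+26,6)])
c,P,M,f=cam('side');cv2.imwrite('pics/s4.png',cv2.resize(cv2.cvtColor(c['color'],4)[130:260,130:310],None,fx=4,fy=4,interpolation=2))
E
```

```text
[0.64179208 0.13469999 0.02417697] [-0.40957685  0.91003052  0.09216115]
216 [(np.int64(7), np.int64(-29), np.int64(12)), (np.int64(8), np.int64(-25), np.int64(10)), (np.int64(8), np.int64(-22), np.int64(8)), (np.int64(8), np.int64(-19), np.int64(8)), (np.int64(9), np.int64(-16), np.int64(6))]
218 [(np.int64(7), np.int64(-28), np.int64(8)), (np.int64(8), np.int64(-25), np.int64(7)), (np.int64(8), np.int64(-22), np.int64(6)), (np.int64(9), np.int64(-19), np.int64(4)), (np.int64(9), np.int64(-16), np.int64(3))]
220 [(np.int64(7), np.int64(-28), np.int64(6)), (np.int64(8), np.int64(-25), np.int64(4)), (np.int64(9), np.int64(-21), np.int64(2)), (np.int64(9), np.int64(-18), np.int64(0)), (np.int64(9), np.int64(-15), np.int64(1))]
222 [(np.int64(8), np.int64(-27), np.int64(2)), (np.int64(8), np.int64(-24), np.int64(1)), (np.int64(9), np.int64(-21), np.int64(-1)), (np.int64(8), np.int64(-18), np.int64(0)), (np.int64(8), np.int64(-15), np.int64(1))]
224 [(np.int64(7), np.int64(-27), np.int64(2)), (np.int64(7), np.int64(-24), np.int64(0)), (np.int64(10), np.int64(-20), np.int64(-6)), (np.int6
[... 3648 characters left out ...]
(28), np.int64(0))]
234 [(np.int64(10), np.int64(14), np.int64(-18)), (np.int64(10), np.int64(17), np.int64(-18)), (np.int64(10), np.int64(19), np.int64(-18)), (np.int64(6), np.int64(24), np.int64(-8)), (np.int64(6), np.int64(26), np.int64(-9))]
236 [(np.int64(10), np.int64(14), np.int64(-19)), (np.int64(10), np.int64(17), np.int64(-19)), (np.int64(10), np.int64(19), np.int64(-19)), (np.int64(6), np.int64(23), np.int64(-11)), (np.int64(6), np.int64(26), np.int64(-11))]
238 [(np.int64(9), np.int64(14), np.int64(-19)), (np.int64(10), np.int64(16), np.int64(-21)), (np.int64(10), np.int64(19), np.int64(-21)), (np.int64(6), np.int64(23), np.int64(-12)), (np.int64(6), np.int64(26), np.int64(-13))]
```

View pics/s4.png

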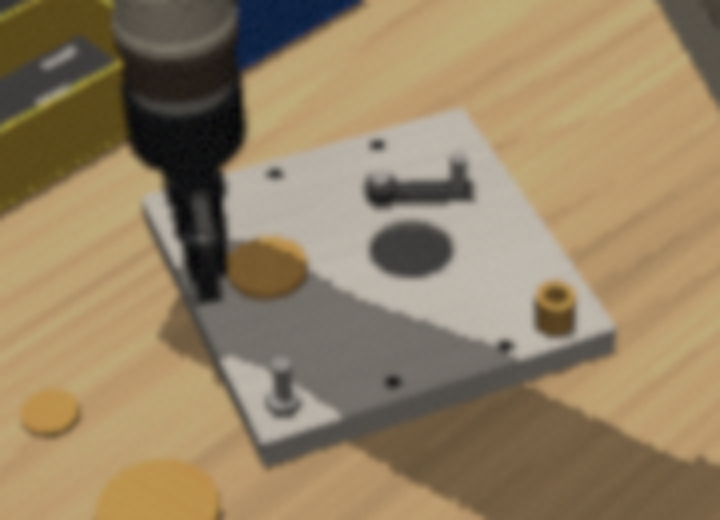

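View pics/w4.png

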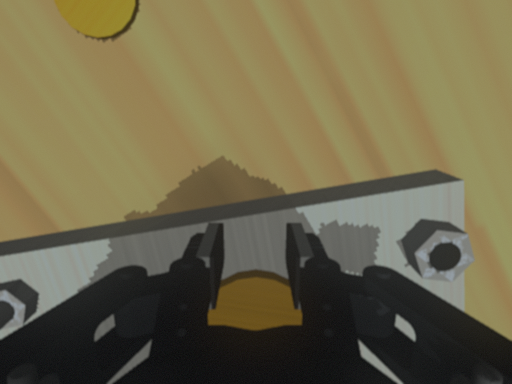

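>>> {"api": "drive_tool", "payload": {"steps": [0, 0, 0.0008, 0, 0, 0, 0.03, 0, 0, 0.0016, 0, 0, 0, 0.03, 0, 0, 0.0024, 0, 0, 0, 0.03, 0, 0, 0.0024, 0, 0, 0, 0.03]}}

```text
clock: 5.57
tcp_pos: [0.6421, 0.1347, 0.0237]
orientation: [[0.524, 0.852, 0.0], [0.852, -0.524, 0.001], [0.001, -0.0, -1.0]]
wrist_force: [-2.8, -0.5, 8.2]
grip_width: 0.03
```

Contact came at z≈0.024, so the tips are at the TCP. I'll raise 2.5–3 mm and push most of the way along tool −x.

>>> {"api": "drive_tool", "payload": {"steps": [0, 0, -0.002, 0, 0, 0, 0.03, 0, 0, -0.003, 0, 0, 0, 0.03, -0.003, 0, -0.003, 0, 0, 0, 0.03, -0.007, 0, -0.003, 0, 0, 0, 0.03, -0.011, 0, -0.003, 0, 0, 0, 0.03, -0.015, 0, -0.003, 0, 0, 0, 0.03, -0.02, 0, -0.003, 0, 0, 0, 0.03, -0.025, 0, -0.003, 0, 0, 0, 0.03, -0.03, 0, -0.003, 0, 0, 0, 0.03, -0.035, 0, -0.003, 0, 0, 0, 0.03, -0.04, 0, -0.003, 0, 0, 0, 0.03, -0.045, 0, -0.003, 0, 0, 0, 0.03, -0.05, 0, -0.003, 0, 0, 0, 0.03, -0.055, 0, -0.003, 0, 0, 0, 0.03, -0.06, 0, -0.003, 0, 0, 0, 0.03, -0.065, 0, -0.003, 0, 0, 0, 0.03, -0.069, 0, -0.003, 0, 0, 0, 0.03, -0.072, 0, -0.003, 0, 0, 0, 0.03, -0.074, 0, -0.003, 0, 0, 0, 0.03, -0.075, 0, -0.003, 0, 0, 0, 0.03]}}

```text
clock: 7.23
tcp_pos: [0.6027, 0.0706, 0.0267]
orientation: [[0.524, 0.852, 0.0], [0.852, -0.524, 0.001], [0.001, -0.0, -1.0]]
wrist_force: [0.3, 0.9, -0.7]
grip_width: 0.03
```

```bash
cat > look.py <<'E'
from h import *
import sys
k=sys.argv[1]
s=manip.state();print(s['clock'],s['tcp_pos'],s['wrist_force'])
c,P,M,f=cam('wrist');a=cv2.cvtColor(c['color'],4)
c,P,M,f=cam('side');b=cv2.resize(cv2.cvtColor(c['color'],4)[130:258,130:310],None,fx=3,fy=3,interpolation=2)
cv2.imwrite(f'pics/s{k}.png',b);cv2.imwrite(f'pics/w{k}.png',a)
c,P,M,f=cam('top');cv2.imwrite(f'pics/t{k}.png',cv2.resize(cv2.cvtColor(c['color'],4)[100:240,180:320],None,fx=4,fy=4,interpolation=2))
E
python3 look.py 5
```

```text
7.2333 [0.60265642 0.07061902 0.02665026] [ 0.26199719  0.92637423 -0.72047451]
```

View pics/s5.png

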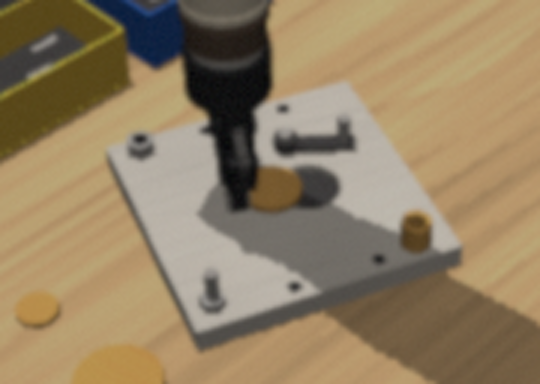

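View pics/w5.png

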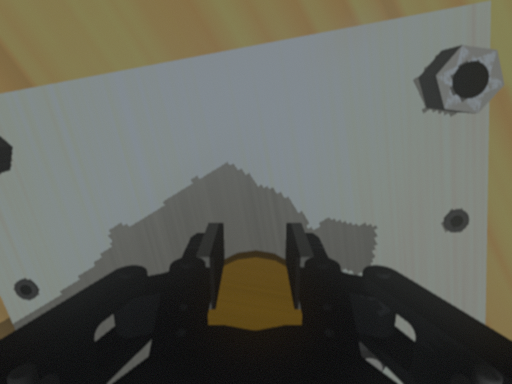

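View pics/t5.png

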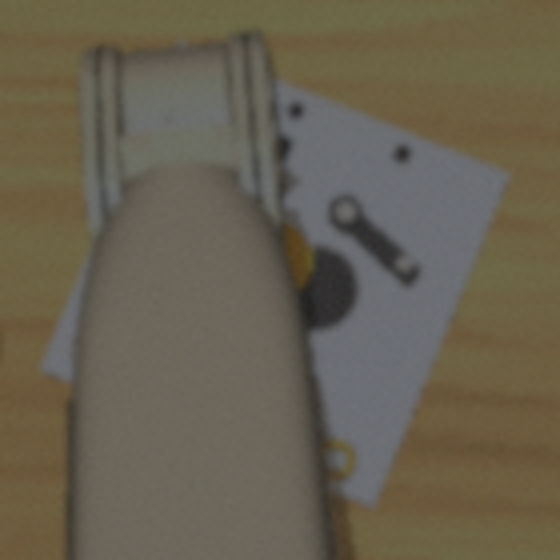

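The side view shows the disc overlapping the recess by about a third, tracking straight. I'll keep pushing and slow down for the drop.

>>> {"api": "drive_tool", "payload": {"steps": [-0.003, 0, 0, 0, 0, 0, 0.03, -0.007, 0, 0, 0, 0, 0, 0.03, -0.011, 0, 0, 0, 0, 0, 0.03, -0.015, 0, 0, 0, 0, 0, 0.03, -0.019, 0, 0, 0, 0, 0, 0.03, -0.022, 0, 0, 0, 0, 0, 0.03, -0.024, 0, 0, 0, 0, 0, 0.03, -0.0255, 0, 0, 0, 0, 0, 0.03, -0.027, 0, 0, 0, 0, 0, 0.03, -0.028, 0, 0, 0, 0, 0, 0.03, -0.029, 0, 0, 0, 0, 0, 0.03, -0.03, 0, 0, 0, 0, 0, 0.03, -0.031, 0, 0, 0, 0, 0, 0.03, -0.032, 0, 0, 0, 0, 0, 0.03, -0.033, 0, 0, 0, 0, 0, 0.03, -0.033, 0, 0, 0, 0, 0, 0.03]}}

```text
clock: 8.72
tcp_pos: [0.585, 0.0424, 0.0264]
orientation: [[0.524, 0.852, -0.001], [0.852, -0.524, 0.0], [-0.0, -0.001, -1.0]]
wrist_force: [0.6, 0.1, 0.0]
grip_width: 0.0301
```

```bash
python3 look.py 6
```

```text
8.7167 [0.58504963 0.04241515 0.02636545] [0.63700977 0.09652656 0.00355373]
```

View pics/s6.png

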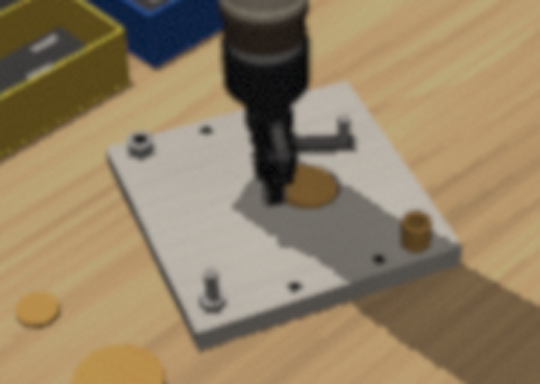

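View pics/w6.png

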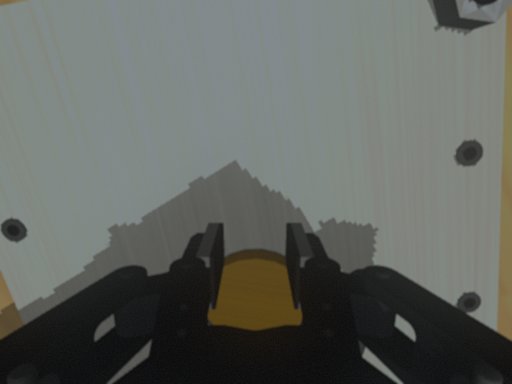

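>>> {"api": "drive_tool", "payload": {"steps": [-0.001, 0, 0, 0, 0, 0, 0.03, -0.002, 0, 0, 0, 0, 0, 0.03, -0.003, 0, 0, 0, 0, 0, 0.03, -0.003, 0, 0, 0, 0, 0, 0.03]}}

```text
clock: 9.2
tcp_pos: [0.5835, 0.0398, 0.0265]
orientation: [[0.524, 0.852, -0.001], [0.852, -0.524, 0.0], [-0.0, -0.001, -1.0]]
wrist_force: [-0.6, -0.4, -0.2]
grip_width: 0.0299
```

```bash
cat > dz.py <<'E'
from h import *
import sys
s=manip.state();print(s['clock'],s['tcp_pos'],s['wrist_force'])
c,P,M,f=cam('wrist');cv2.imwrite(f'pics/w{sys.argv[1]}.png',cv2.cvtColor(c['color'],4))
for v in (262,275,290,305,318): print(v,[(P[v,u]*1000).round(1).tolist() for u in (230,255,280)])
m=np.zeros((384,512),bool);m[262:320,225:288]=1
h=cv2.cvtColor(c['color'],cv2.COLOR_RGB2HSV);m&=(h[...,1]>110)&(P[...,2]>0.005)&(P[...,2]<.05)
q=P[m];cc=q.mean(0);n=np.linalg.svd(q-cc,full_matrices=False)[2][2];print('plane',cc,n*np.sign(n[2]))
E
python3 dz.py 7
```

```text
9.2 [0.58351121 0.03981235 0.02646104] [-0.58388123 -0.44942611 -0.23771125]
262 [[564.4, 34.1, 22.6], [575.3, 27.4, 22.6], [585.9, 20.2, 21.5]]
275 [[560.4, 27.9, 22.8], [571.1, 20.7, 21.9], [582.3, 14.3, 22.5]]
290 [[555.4, 20.1, 22.1], [566.6, 13.3, 22.2], [578.0, 6.9, 22.9]]
305 [[550.8, 12.9, 22.7], [561.6, 5.2, 21.5], [573.5, -0.7, 23.2]]
318 [[545.9, 5.5, 21.8], [557.6, -1.3, 22.3], [569.1, -8.3, 22.2]]
plane [0.56695576 0.01295959 0.02271787] [-0.01112223 -0.00601832  0.99992003]
```

View pics/w7.png

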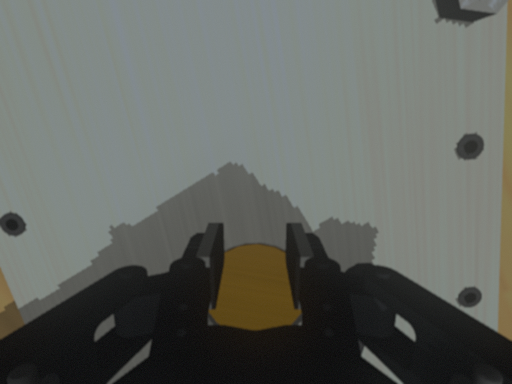

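The disc top reads z≈22.7 mm (23 expected when seated) and its plane is flat, so it is in the recess. I'll lift off, close the fingers, turn 45° and move behind the pin.

>>> {"api": "drive_tool", "payload": {"steps": [0.001, 0, -0.01, 0, 0, 0, 0.03, 0.001, 0, -0.035, 0, 0, 0, 0.03, 0, 0, -0.065, 0, 0, 0, 0.03, -0.01, 0.006, -0.085, 0, 0, -0.06, 0.01, -0.03, 0.02, -0.09, 0, 0, -0.15, 0.0, -0.05, 0.033, -0.09, 0, 0, -0.25, 0.0, -0.07, 0.046, -0.09, 0, 0, -0.36, 0.0, -0.085, 0.056, -0.09, 0, 0, -0.47, 0.0, -0.095, 0.062, -0.09, 0, 0, -0.58, 0.0, -0.0975, 0.064, -0.09, 0, 0, -0.68, 0.0, -0.0975, 0.064, -0.09, 0, 0, -0.76, 0.0, -0.0975, 0.064, -0.09, 0, 0, -0.787, 0.0, -0.0975, 0.064, -0.09, 0, 0, -0.787, 0.0, -0.0975, 0.064, -0.09, 0, 0, -0.787, 0.0]}}

```text
clock: 10.42
tcp_pos: [0.5872, -0.0767, 0.1171]
orientation: [[-0.232, 0.973, 0.0], [0.973, 0.232, 0.0], [0.0, 0.0, -1.0]]
wrist_force: [-0.6, -0.1, -0.4]
grip_width: 0.0005
```

```bash
python3 look.py 8; python3 - <<'E'
from h import *
s=manip.state();print(np.round(s['orientation'],3),s['qpos'])
c,P,M,f=cam('wrist')
np.savez('w8.npz',P=P,M=M,f=f,cx=c['cx'],cy=c['cy'],color=c['color'])
E
```

```text
10.4167 [ 0.58724128 -0.07670252  0.11712528] [-0.62003483 -0.08369882 -0.38999299]
[[-0.233  0.972 -0.   ]
 [ 0.972  0.233  0.   ]
 [ 0.    -0.    -1.   ]] [-7.43625050e+00  2.81033253e+01  3.73675230e+00  6.56482482e+01
  1.52186625e-02  6.90947861e+01]
```

View pics/w8.png

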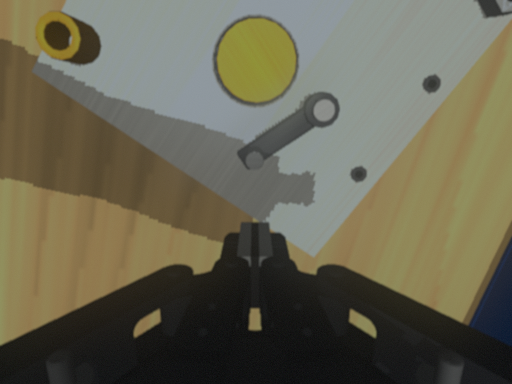

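View pics/s8.png

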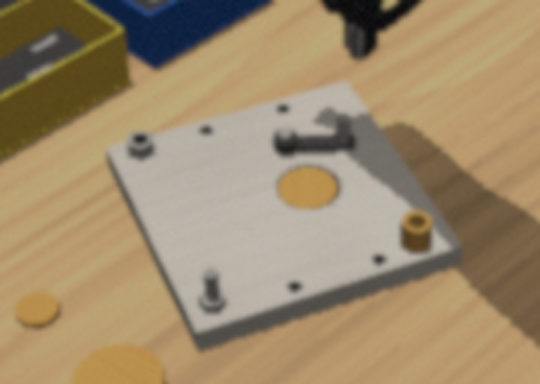

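The disc sits flush in the recess (side view 308,187; wrist view 256,60). The pin is at wrist px (255,159) and the hub at (322,109), straight ahead of the closed tips at (255,225).

```bash
python3 - <<'E'
from h import *
d=np.load('w8.npz');M=d['M'];f=d['f'];c=dict(cx=d['cx'],cy=d['cy'])
p=ray(c,M,f,255,159,.062);h=ray(c,M,f,322,109,.045);r=ray(c,M,f,256.5,59.5,.023)
s=manip.state();R=np.array(s['orientation'])
for n,q in(('pin',p),('hub',h),('disc',r)):print(n,q.round(4),(R.T@(q-s['tcp_pos'])).round(4))
print(np.hypot(*(p-h)[:2]),np.hypot(*(h-r)[:2]))
piv=np.r_[(h)[:2],.0];a0=np.arctan2(*(p-h)[1::-1])%(2*np.pi);a1=np.arctan2(*(r-h)[1::-1])%(2*np.pi);print(np.degrees([a0,a1]))
for a in np.linspace(a0,a1,15):
    q=np.r_[h[:2]+.055*np.array([np.cos(a),np.sin(a)]),s['tcp_pos'][2]]
    print((R.T@(q-s['tcp_pos'])).round(4)[:2]-[.0165,0])
E
```

```text
pin [ 0.5793 -0.0478  0.062 ] [ 0.0297 -0.0009  0.0547]
hub [ 0.615  -0.0084  0.045 ] [0.0598 0.043  0.0717]
disc [0.5657 0.0135 0.023 ] [0.0925 0.0001 0.0937]
0.05317620947726724 0.05392744577688562
[227.88502817 156.0500346 ]
[ 0.0122 -0.0024]
[ 0.0164 -0.005 ]
[ 0.0208 -0.0072]
[ 0.0254 -0.009 ]
[ 0.0301 -0.0104]
[ 0.0349 -0.0114]
[ 0.0398 -0.0119]
[ 0.0447 -0.012 ]
[ 0.0497 -0.0117]
[ 0.0545 -0.0109]
[ 0.0593 -0.0097]
[ 0.0639 -0.008 ]
[ 0.0684 -0.006 ]
[ 0.0727 -0.0035]
[ 0.0767 -0.0007]
```

>>> {"api": "drive_tool", "payload": {"steps": [0, -0.002, 0.02, 0, 0, 0, 0, 0, -0.002, 0.045, 0, 0, 0, 0, 0, -0.002, 0.065, 0, 0, 0, 0, 0, -0.002, 0.073, 0, 0, 0, 0, 0, -0.002, 0.073, 0, 0, 0, 0, 0.004, -0.002, 0.073, 0, 0, 0, 0, 0.008, -0.002, 0.073, 0, 0, 0, 0, 0.012, -0.002, 0.073, 0, 0, 0, 0, 0.016, -0.005, 0.073, 0, 0, 0, 0, 0.021, -0.007, 0.073, 0, 0, 0, 0, 0.025, -0.009, 0.073, 0, 0, 0, 0, 0.03, -0.0105, 0.073, 0, 0, 0, 0, 0.035, -0.0115, 0.073, 0, 0, 0, 0, 0.04, -0.012, 0.073, 0, 0, 0, 0, 0.045, -0.012, 0.073, 0, 0, 0, 0, 0.05, -0.0115, 0.073, 0, 0, 0, 0, 0.0545, -0.011, 0.073, 0, 0, 0, 0, 0.059, -0.0095, 0.073, 0, 0, 0, 0, 0.063, -0.008, 0.073, 0, 0, 0, 0, 0.064, -0.008, 0.073, 0, 0, 0, 0]}}

```text
clock: 12.28
tcp_pos: [0.5646, -0.0152, 0.0435]
orientation: [[-0.234, 0.972, -0.0], [0.972, 0.234, 0.001], [0.001, -0.0, -1.0]]
wrist_force: [0.2, -0.9, -0.7]
grip_width: 0.0001
```

```bash
python3 look.py 9
```

```text
12.2833 [ 0.56463378 -0.01522915  0.04351782] [ 0.23937408 -0.8850019  -0.66452078]
```

View pics/w9.png

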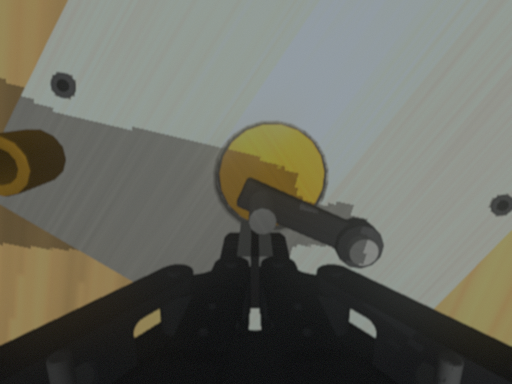

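View pics/s9.png

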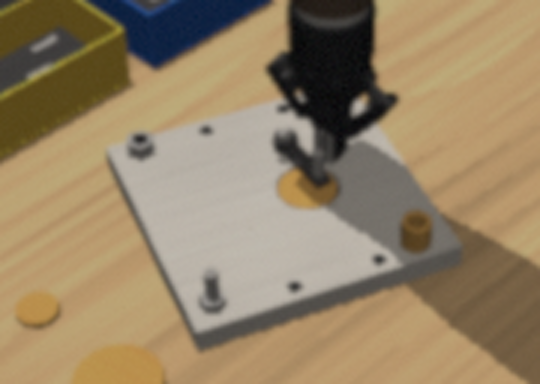

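The pin at (263,220) is against the tips and the bar is already sweeping over the disc. About 13 mm remains, so I go gently to the stop.

>>> {"api": "drive_tool", "payload": {"steps": [0.002, 0.001, 0, 0, 0, 0, 0, 0.0045, 0.002, 0, 0, 0, 0, 0, 0.007, 0.0032, 0, 0, 0, 0, 0, 0.009, 0.0045, 0, 0, 0, 0, 0, 0.011, 0.0057, 0, 0, 0, 0, 0, 0.0125, 0.007, 0, 0, 0, 0, 0, 0.0125, 0.007, 0, 0, 0, 0, 0]}}

```text
clock: 13.02
tcp_pos: [0.5671, -0.0052, 0.0437]
orientation: [[-0.232, 0.973, -0.003], [0.973, 0.232, -0.007], [-0.006, -0.004, -1.0]]
wrist_force: [-3.3, -10.1, 2.8]
grip_width: -0.0001
```

>>> {"api": "drive_tool", "payload": {"steps": [0.0007, 0.0003, 0, 0, 0, 0, 0, 0.0014, 0.0007, 0, 0, 0, 0, 0, 0.002, 0.001, 0, 0, 0, 0, 0]}}

```text
clock: 13.27
tcp_pos: [0.5671, -0.0053, 0.0437]
orientation: [[-0.23, 0.973, -0.004], [0.973, 0.23, -0.012], [-0.01, -0.007, -1.0]]
wrist_force: [-2.6, -10.1, 2.0]
grip_width: -0.0001
```

```bash
python3 look.py 10
```

```text
13.2667 [ 0.56708039 -0.00527366  0.04372779] [ -2.55770957 -10.14181059   1.99868449]
```

View pics/w10.png

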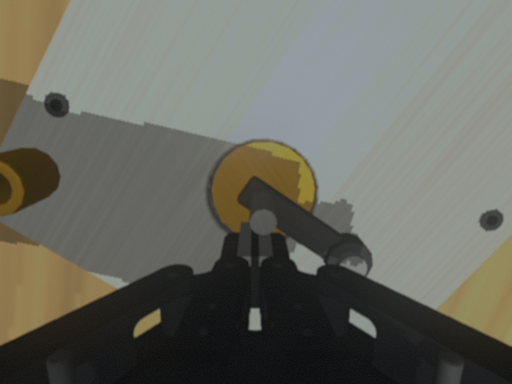

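A 10 N force with no further travel puts the retainer at its stop. I'll back off along −x, lift and check.

>>> {"api": "drive_tool", "payload": {"steps": [-0.004, 0, 0, 0, 0, 0, 0, -0.012, 0, 0, 0, 0, 0, 0, -0.022, 0, -0.005, 0, 0, 0, 0, -0.035, 0, -0.03, 0, 0, 0, 0, -0.045, 0, -0.06, 0, 0, 0, 0, -0.055, 0, -0.09, 0, 0, 0, 0, -0.06, 0, -0.11, 0, 0, 0, 0, -0.06, 0, -0.11, 0, 0, 0, 0, -0.06, 0, -0.11, 0, 0, 0, 0]}}

```text
clock: 14.17
tcp_pos: [0.5829, -0.0631, 0.1563]
orientation: [[-0.229, 0.973, 0.001], [0.973, 0.229, -0.011], [-0.011, -0.002, -1.0]]
wrist_force: [0.3, 1.0, -0.9]
grip_width: 0.0
```

```bash
python3 look.py 11; python3 - <<'E'
from h import *
c,P,M,f=cam('wrist')
np.savez('w11.npz',P=P,M=M,f=f,cx=c['cx'],cy=c['cy'],color=c['color'])
E
```

```text
14.1667 [ 0.58292433 -0.06314193  0.15631183] [ 0.32423676  1.02318384 -0.92861933]
```

View pics/w11.png

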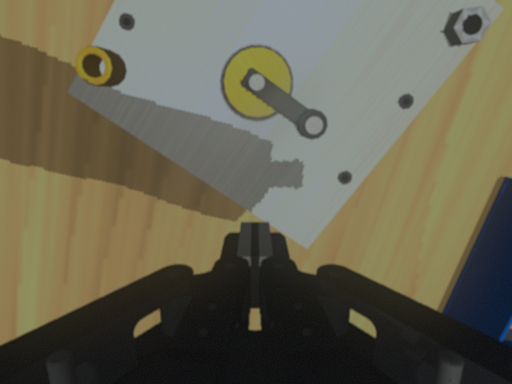

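View pics/s11.png

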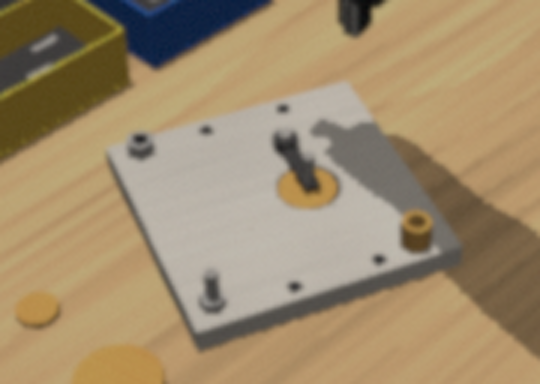

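The pin at (257,82) stands over the disc and the hub is at (314,124). I'll measure the retainer angle and disc height, then hand in.

```bash
python3 - <<'E'
from h import *
d=np.load('w11.npz');P=d['P'];M=d['M'];f=d['f'];c=dict(cx=d['cx'],cy=d['cy'])
p=ray(c,M,f,257,82,.062);h=ray(c,M,f,314,124,.045);r=ray(c,M,f,257,81.5,.023)
print('pin',p,'hub',h,'disc',r)
a=np.arctan2(*(p-h)[1::-1]);ex=np.array([.9325,-.361]);print('joint',(a-(np.arctan2(-.361,.9325)+np.pi)+np.pi)%(2*np.pi)-np.pi)
hs=cv2.cvtColor(d['color'],cv2.COLOR_RGB2HSV)
m=np.zeros((384,512),bool);m[44:120,220:293]=1;m&=(hs[...,1]>120)&(hs[...,0]>20)&(hs[...,0]<35)
m=cv2.erode(m.astype(np.uint8),np.ones((3,3)))>0
cc,_=cv2.findContours(m.astype(np.uint8),0,1);(x,y),rad=cv2.minEnclosingCircle(np.vstack(cc));print(x,y,rad,ray(c,M,f,x,y,.023))
q=P[m];n=np.linalg.svd(q-q.mean(0),full_matrices=False)[2][2];print(q.mean(0),n)
m2=np.zeros_like(m);m2[20:110,320:380]=1;print('plate z',np.median(P[m2][:,2]))
E
```

```text
pin [0.56234012 0.01235328 0.062     ] hub [ 0.61217406 -0.00689254  0.045     ] disc [0.56183222 0.01419731 0.023     ]
joint 0.0008109504862745531
259.7682800292969 82.74390411376953 33.059139251708984 [0.56424733 0.01377966 0.023     ]
[0.56009969 0.01685854 0.02439679] [-0.84169867  0.53736082  0.05278912]
plate z 0.023683777058775612
```

```bash
python3 - <<'E'
from h import *
d=np.load('w11.npz');P=d['P'];hs=cv2.cvtColor(d['color'],cv2.COLOR_RGB2HSV)
m=np.zeros((384,512),bool);m[44:120,220:293]=1;m&=(hs[...,1]>120)&(hs[...,0]>20)&(hs[...,0]<35)
m=cv2.erode(m.astype(np.uint8),np.ones((3,3)))>0
q=P[m];q=q[np.abs(q[:,2]-np.median(q[:,2]))<.004]
A=np.c_[q[:,:2]-q[:,:2].mean(0),np.ones(len(q))];print(len(q),np.median(q[:,2]),np.linalg.lstsq(A,q[:,2],rcond=None)[0])
for sl in [(slice(20,110),slice(310,370)),(slice(70,130),slice(150,215))]:
    w=P[sl].reshape(-1,3);w=w[np.abs(w[:,2]-np.median(w[:,2]))<.004];A=np.c_[w[:,:2]-w[:,:2].mean(0),np.ones(len(w))];print('plate',np.linalg.lstsq(A,w[:,2],rcond=None)[0])
E
```

```text
1937 0.022722676271398234 [-0.00289994  0.0016271   0.0227232 ]
plate [-0.00148936  0.00052747  0.02369299]
plate [-0.00018278 -0.00076755  0.02373893]
```

The disc top is 1.0 mm below the plate and flat (tilt about 0.003 rad), and the retainer reads about 0.00 rad. I'm handing in.

```bash
python3 -c "
from bench import manip
print(manip.sign_off())"
```

```text
the job is handed in; nothing more can be done
None
```

The disc is seated in the recess and the retainer is at its stop over it. I handed the job in at about 14 s on the robot's clock. I pushed the middle-sized disc about 100 mm with two open fingertips until it dropped in, then swung the retainer round by its pin with closed fingers until it stopped at about 10 N.

**Last checks:**
- **Disc:** its upper face is 1.0 mm below the plate's top and its tilt is about 0.003 rad. Its centre measured within about 3 mm of the recess centre. That spread is about the camera's accuracy, and the recess itself allows only 1.5 mm of play.
- **Retainer:** the angle measured about 0.001 rad.
- **Bystanders:** the bush, nut and bolt looked unmoved in the last pictures. I did not re-measure the bystanders on the bench, but the arm was never near them.
- **Robot:** it was clear of everything at hand-in.

**Disagreements:**
- My first plane fit of the disc after the swing gave a nonsense tilt because of outlier depth pixels. The fit with those removed gave the flat result above.
- The wrist camera's depth suggested the open fingertips sat about 5 mm behind the TCP. Touching the plate put them at the TCP, so I relied on the touch.

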